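# Fit the can capacitors to their boards

## Robot

A 6-joint arm with a two-finger parallel gripper is mounted at the origin on the work surface. World frame = base frame: x ahead of the robot, y to its left, z up, the work surface at z = 0. Lengths are in mm, angles in rad, forces in N, time in s.
With the tool pointing down it reaches from about 350 to 725 mm from the base axis. Payload 6 kg.
Tool frame: the origin (TCP) lies between the finger pads; the fingertips stand 19 mm ahead of it and the grasp point (between the pads) is the TCP; z points along the fingers, y is the line along which they close (so a half turn about z gives the same grasp; the last joint's range is limited). The gripper opens to 85 mm and grips with 20 to 120 N. Pads are 22 mm wide; open, the fingers measure 114 mm over their backs; the gripper's body (76 mm by 85 mm) begins 54 mm behind the grasp point. The pads swing forward as they close: fully open they stand 13 mm farther back than shut.
Start: joints at [-0.999, 0.04, 0.085, 0, -1.615, -0.334], TCP at [141.351, -583.092, 250.261] pointing down, gripper open.
Joint ranges: [-2.56, 2.56], [-1.29, 2.01], [-1.08, 1.49], [-3.29, 1.98], [-2.81, -0.18], [-2.99, 2.99]. Speed limits (rad/s): [2.57, 2.57, 3.01, 3.14, 3.14, 3.14].

## Interface

Orientations are given as a rotation vector (axis times angle).
In Python, from cell import arm gives the robot as it stands.
- The arm moves only by the tool move_arm, never from a script. Its argument "moves" is a list of rows, each an object with "delta_pos": the shift along the tool's x, y, z in mm, a list of three; "angular": the turn, a rotation vector about the tool's x, y, z in degrees, a list of three; "fingers": the closure, from -1 (fully open) to 1 (shut). A call has 1 to 12 rows; each row is the pose to reach, as a shift and turn from the pose commanded when the call began, along the tool's axes at that moment; what a row does not reach only later rows make up. A row lasts 1/12 s, in which the tool goes at most 41.7 mm and 7.16 degrees, less where a joint would pass 70% of its speed; a pose out of reach is approached as far as the arm can. A call with a gripper value outside its range is refused whole. The fingers move at their own pace and stop on an object; "newtons" is the grip in N (left out, the last holds). Time passes only in rows, so rows that repeat a pose let the fingers close. It gives the time, the measured TCP pose, the force, the opening and the grip force at its end, in the units of the state.
- arm.get_obs(): the state, without advancing time (a new reading comes with each control period).
- arm.grab_frame(name): name is "scene" or "top"; returns the picture (480x640x3 uint8, blue, green, red); there is no depth.
- arm.camera_info(name): a dict with "intrinsics" (3x3 intrinsics, pixels), "dist_coeffs" ([k1, k2, p1, p2, k3] as OpenCV has them; the pictures are not rectified), "world_to_cam" (4x4, takes a point from world to camera coordinates). Camera axes: x right, y down, z forward; pixel columns grow to the right and rows downward; lengths in mm; the calibration is good to about 2 mm. A picture is of the moment at which its call begins. camera_info takes no time and is no camera call.
- arm.close_job(): hands the job in; it is judged then, once.
The state is a dict: "t": time; "qpos": joint angles; "joint_vel": joint speeds; "effort": joint torques, N m; "ee_pos": TCP position; "orientation": TCP orientation; "contact_force": force on the tool from outside, world axes, zero at the start; "ft_torque": the same for the moment, N m; "grip_width": finger opening in mm; "grasp_force": force on a finger pad.
Only numpy, scipy, OpenCV 4.12 (cv2) and the standard library are available. Lean on these libraries where they do the work, as an engineer would, in place of code of your own. Each camera call takes 0.05 s, during which the arm holds its last target. There are 200 camera calls.

## Task

Pick out the four round aluminium can capacitors and stand each one upright on the circuit board whose white printed ring fits its size, centred in the ring and set down gently, not dropped. Any order will do. Do not knock a capacitor over, and leave the copper choke and the cream relay where they are.

Things in the scene. Friction and masses are not known exactly. Their poses are not given: they have to be found in the camera images.
- cap_small: can capacitor (small): plain aluminium cylinder standing upright, diameter 22 mm, height 45 mm, about 25 g, with a black band round its foot; origin at the centre of its underside, z up along its axis. Loose, standing on the table at the start.
- cap_medium: can capacitor (medium): plain aluminium cylinder standing upright, diameter 30 mm, height 50 mm, about 55 g, with a black band round its foot; origin at the centre of its underside, z up along its axis. Loose, standing on the table at the start.
- cap_large: can capacitor (large): plain aluminium cylinder standing upright, diameter 39 mm, height 55 mm, about 110 g, with a black band round its foot; origin at the centre of its underside, z up along its axis. Loose, standing on the table at the start.
- cap_largest: can capacitor (largest): plain aluminium cylinder standing upright, diameter 50 mm, height 65 mm, about 200 g, with a black band round its foot; origin at the centre of its underside, z up along its axis. Loose, standing on the table at the start.
- board_small: green circuit board in an aluminium pallet, 96 mm (x) by 84 mm (y), fixed to the table; board top 14 mm above the table, small parts up to 19 mm above the table near its edges and corners. White printed ring in its middle, inner diameter 28 mm, outer 35 mm: the outline for the 22 mm capacitor. Flat inside the ring, no holes or rim. Origin at table height straight under the ring's centre, z up.
- board_medium: green circuit board in an aluminium pallet, 96 mm (x) by 84 mm (y), fixed to the table; board top 14 mm above the table, small parts up to 19 mm above the table near its edges and corners. White printed ring in its middle, inner diameter 36 mm, outer 43 mm: the outline for the 30 mm capacitor. Flat inside the ring, no holes or rim. Origin at table height straight under the ring's centre, z up.
- board_large: green circuit board in an aluminium pallet, 96 mm (x) by 84 mm (y), fixed to the table; board top 14 mm above the table, small parts up to 19 mm above the table near its edges and corners. White printed ring in its middle, inner diameter 45 mm, outer 52 mm: the outline for the 39 mm capacitor. Flat inside the ring, no holes or rim. Origin at table height straight under the ring's centre, z up.
- board_largest: green circuit board in an aluminium pallet, 96 mm (x) by 84 mm (y), fixed to the table; board top 14 mm above the table, small parts up to 19 mm above the table near its edges and corners. White printed ring in its middle, inner diameter 56 mm, outer 63 mm: the outline for the 50 mm capacitor. Flat inside the ring, no holes or rim. Origin at table height straight under the ring's centre, z up.
- choke: bystander: round choke, a copper ring winding on a black base, diameter 45 mm, height 21 mm, loose; origin at the centre of its underside, z up. Not to be disturbed.
- relay: bystander: cream box-shaped relay, 38 mm (x) by 30 mm (y), 34 mm high, loose; origin at the centre of its underside, z up. Not to be disturbed.

How it is judged:
By the outcome, as a careful person would: the job done as asked, in the order asked, and still so for the second after the job is handed in, with the robot touching nothing.
It also fails if it takes over 99 s, if anything falls off the work surface, if the arm or the gripper's body presses on something with over 40 N, if the wrist force passes 120 N, or if a joint passes its speed limit or range.

## Working session

There is one attempt and no reset: what is moved stays moved. The work goes in short steps, Python scripts to look and compute and a tool call to move; the robot and the scene stay as the last step left them, time stands still between calls to the robot, and variables do not carry over. Pictures are saved under pics/ and viewed, at most 14 in all, crops included, and the job is handed in when it is done.

Besides the shell and the picture viewer there is one more tool, called after "Request:" as name([rows], argument=value, ...), one row to a line, values as JSON. move_arm: Moves the arm, as the interface text tells. Its arguments: {"type":"object","properties":{"moves":{"type":"array","items":{"type":"object","properties":{"delta_pos":{"type":"array","items":{"type":"number"}},"angular":{"type":"array","items":{"type":"number"}},"fingers":{"type":"number"}}}},"newtons":{"type":"number"}},"required":["moves"]}

```bash
mkdir -p pics; ls; python3 - <<'E'
from cell import arm
import cv2,numpy as np
np.set_printoptions(precision=3,suppress=True)
for n in("scene","top"):
    cv2.imwrite(f"pics/{n}0.png",arm.grab_frame(n))
    c=arm.camera_info(n);print(n,c)
print(arm.get_obs())
E
```

```text
pics
scene {'intrinsics': array([[569.183,   0.   , 319.411],
       [  0.   , 569.183, 241.814],
       [  0.   ,   0.   ,   1.   ]]), 'dist_coeffs': array([-0.166,  0.   ,  0.   ,  0.   ,  0.   ]), 'world_to_cam': array([[  -0.77 ,    0.638,    0.003,  388.639],
       [   0.421,    0.512,   -0.749, -184.168],
       [  -0.48 ,   -0.575,   -0.663, 1690.698],
       [   0.   ,    0.   ,    0.   ,    1.   ]])}
top {'intrinsics': array([[501.489,   0.   , 317.794],
       [  0.   , 501.489, 237.376],
       [  0.   ,   0.   ,   1.   ]]), 'dist_coeffs': array([0.047, 0.   , 0.   , 0.   , 0.   ]), 'world_to_cam': array([[   0.015,   -0.999,    0.032,  -29.115],
       [  -0.989,   -0.019,   -0.149,  504.858],
       [   0.15 ,   -0.029,   -0.988, 1143.291],
       [   0.   ,    0.   ,    0.   ,    1.   ]])}
{'t': 0.1, 'qpos': array([-0.999,  0.041,  0.084, -0.   , -1.616, -0.334]), 'joint_vel': array([-0.   , -0.002,  0.002,  0.001, -0.   , -0.001]), 'effort': array([ -0.005, -36.935,  34.828,   6.952,  -0.005,  -0.   ]), 'ee_pos': array([ 141.352, -582.843,  249.398]), 'orientation': array([ 0.373, -3.119, -0.002]), 'contact_force': array([ 0.094,  0.177, -0.573]), 'ft_torque': array([0.016, 0.057, 0.026]), 'grasp_force': 0.0, 'grip_width': 85.4754072411987}
```

View pics/top0.png

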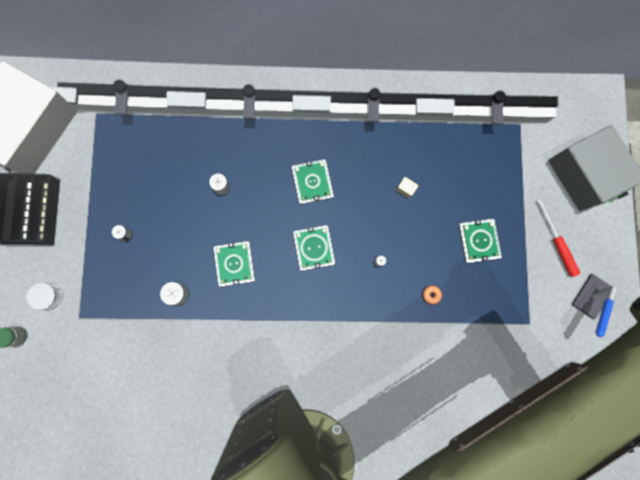

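View pics/scene0.png

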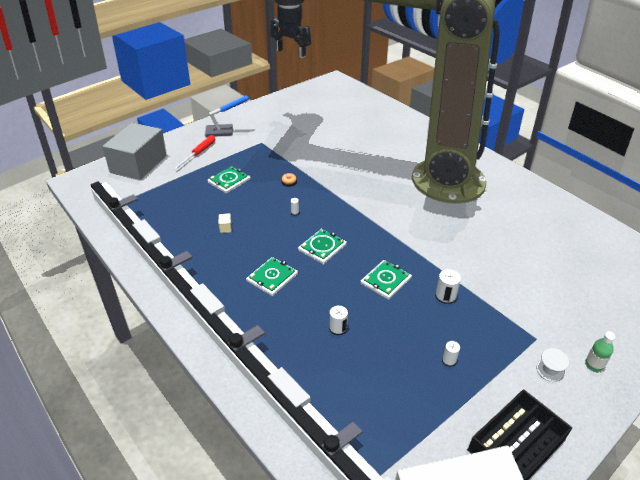

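The top view shows can tops at about (219,182), (120,232), (172,293) and (380,261). The rings are at about (312,181), (234,263), (314,247) and (481,239), the choke at (433,295) and the relay at (408,187). I'll enlarge these.

```bash
cat > h.py <<'E'
import cv2,numpy as np
np.set_printoptions(precision=1,suppress=True)
def world(c,uv,z):
    "pixel -> world point on plane z"
    T=c["world_to_cam"];R,t=T[:3,:3],T[:3,3]
    n=cv2.undistortPoints(np.float64([[uv]]),c["intrinsics"],c["dist_coeffs"])[0,0]
    o=-R.T@t;d=R.T@np.r_[n,1.]
    return o+d*(z-o[2])/d[2]
def pix(c,p):
    T=c["world_to_cam"]
    return cv2.projectPoints(np.float64([p]),cv2.Rodrigues(T[:3,:3])[0],T[:3,3],c["intrinsics"],c["dist_coeffs"])[0].ravel()
def tiles(im,pts,name,h=20,k=5,cols=4):
    t=[cv2.resize(cv2.getRectSubPix(im,(2*h,2*h),(float(u),float(v))),None,fx=k,fy=k,interpolation=cv2.INTER_CUBIC) for u,v in pts]
    for a in t:
        a[:,h*k]=(0,0,255) ; a[h*k,:]=(0,0,255)
    cv2.imwrite(name,np.vstack([np.hstack(t[i:i+cols]) for i in range(0,len(t),cols)]))
E
python3 - <<'E'
from h import *
from cell import arm
im=cv2.imread("pics/top0.png");c=arm.camera_info("top")
P=[(380,261),(120,232),(219,182),(172,293),(312,181),(234,263),(481,239),(314,247)]
tiles(im,P,"pics/tiles0.png")
for p,z in zip(P,(45,50,55,65,14,14,14,14)): print(p,world(c,p,z))
print(world(c,(433,295),21),world(c,(408,187),34))
E
```

```text
(380, 261) [ 451.4 -166.3   45. ]
(120, 232) [507.1 433.3  50. ]
(219, 182) [629.3 213.4  55. ]
(172, 293) [369.2 304.3  65. ]
(312, 181) [648.1  -5.   14. ]
(234, 263) [443.6 176.7  14. ]
(481, 239) [ 512.7 -415.9   14. ]
(314, 247) [485.5 -12.4  14. ]
[ 375.7 -295.    21. ] [ 633.  -236.3   34. ]
```

View pics/tiles0.png

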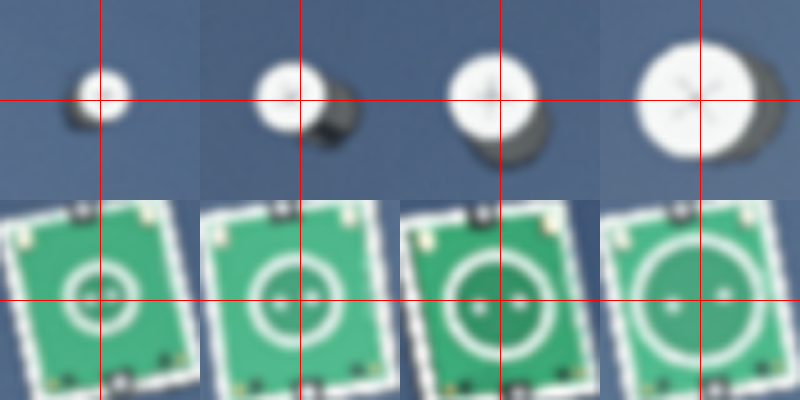

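Tile readout, small/medium/large/largest:
- Can tops: (380.9,260.2), (118.1,231.5), (217.5,181.5), (171.5,293.1).
- Rings: (312.1,180.7), (233.1,263.3), (480.9,239.9), (313.7,247.1).

The ring sizes increase in that same order. Next I'll fit them to sub-pixel.

```bash
cat >> h.py <<'E'
N=["small","medium","large","largest"]
CAP=[(380.9,260.2),(118.1,231.5),(217.5,181.5),(171.5,293.1)]
RING=[(312.1,180.7),(233.1,263.3),(480.9,239.9),(313.7,247.1)]
def fit(im,uv,r,thr):
    "refine a white disc / ring outline: outer contour ellipse near uv, radius about r px"
    k,h=8,int(r*1.5)+3
    a=cv2.resize(cv2.getRectSubPix(im,(2*h,2*h),(float(uv[0]),float(uv[1]))),None,fx=k,fy=k,interpolation=cv2.INTER_CUBIC)
    m=(a.min(2)>thr).astype(np.uint8)
    cv2.circle(b:=np.zeros_like(m),(h*k,h*k),int((r+2.5)*k),1,-1); m&=b
    c=max(cv2.findContours(m,cv2.RETR_EXTERNAL,cv2.CHAIN_APPROX_NONE)[0],key=cv2.contourArea)
    e=cv2.fitEllipse(c)
    return np.array(uv)+(np.array(e[0])-(h*k-.5))/k, np.array(e[1])/k
E
python3 - <<'E'
from h import *
from cell import arm
im=cv2.imread("pics/top0.png");c=arm.camera_info("top")
D=[22,30,39,50];H=[45,50,55,65];O=[35,43,52,63]
for i in range(4):
    for uv,d,z,t in((CAP[i],D[i],H[i],170),(RING[i],O[i],14,150)):
        p,s=fit(im,uv,d*.44/2,t); print(N[i],p,s,world(c,p,z))
E
```

```text
small [380.8 260.1] [9.4 9.6] [ 453.4 -168.2   45. ]
small [312.2 180.6] [14.6 15.1] [649.1  -5.4  14. ]
medium [118.2 231.4] [12.9 13.6] [508.3 437.5  50. ]
medium [233.2 263.1] [18.8 19.2] [443.3 178.5  14. ]
large [217.5 181.5] [16.4 17. ] [630.5 216.9  55. ]
large [480.8 240. ] [21.6 22.7] [ 510.2 -415.3   14. ]
largest [171.3 293. ] [22.3 23.4] [369.1 305.9  65. ]
largest [314.4 247. ] [26.5 29.3] [485.5 -13.4  14. ]
```

```bash
cat >> h.py <<'E'
from scipy.spatial.transform import Rotation
def to(p):
    "tool-frame shift from measured TCP to world p; level/yaw error too"
    from cell import arm
    o=arm.get_obs();R=Rotation.from_rotvec(o["orientation"])
    print("t",round(o["t"],2),"at",o["ee_pos"],o["orientation"].round(4),"w",round(o["grip_width"],1),"shift",R.inv().apply(np.array(p)-o["ee_pos"]))
E
python3 -c "
from h import *; to((453.4,-168.2,130))"
```

```text
t 0.1 at [ 141.4 -582.8  249.4] [ 0.4 -3.1 -0. ] w 85.5 shift [-401.   329.3  119.9]
```

Request:
move_arm([
  {"delta_pos":[-401,330,120],"fingers":-1},
  {"delta_pos":[-401,330,120]},
  {"delta_pos":[-401,330,120]},
  {"delta_pos":[-401,330,120]},
  {"delta_pos":[-401,330,120]},
  {"delta_pos":[-401,330,120]},
  {"delta_pos":[-401,330,120]},
  {"delta_pos":[-401,330,120]},
  {"delta_pos":[-401,330,120]},
  {"delta_pos":[-401,330,120]},
  {"delta_pos":[-401,330,120]},
  {"delta_pos":[-401,330,120]},
], newtons=20)

```text
validation failed for argument at $.mo...
```

```bash
python3 -c "
from h import *; to((453.4,-168.2,130))"
```

```text
t 0.1 at [ 141.4 -582.8  249.4] [ 0.4 -3.1 -0. ] w 85.5 shift [-401.   329.3  119.9]
```

Request:
move_arm([
  {"delta_pos":[-401,330,120],"angular":[0,0,0],"fingers":-1},
  {"delta_pos":[-401,330,120],"angular":[0,0,0],"fingers":-1},
  {"delta_pos":[-401,330,120],"angular":[0,0,0],"fingers":-1},
  {"delta_pos":[-401,330,120],"angular":[0,0,0],"fingers":-1},
  {"delta_pos":[-401,330,120],"angular":[0,0,0],"fingers":-1},
  {"delta_pos":[-401,330,120],"angular":[0,0,0],"fingers":-1},
  {"delta_pos":[-401,330,120],"angular":[0,0,0],"fingers":-1},
  {"delta_pos":[-401,330,120],"angular":[0,0,0],"fingers":-1},
  {"delta_pos":[-401,330,120],"angular":[0,0,0],"fingers":-1},
  {"delta_pos":[-401,330,120],"angular":[0,0,0],"fingers":-1},
  {"delta_pos":[-401,330,120],"angular":[0,0,0],"fingers":-1},
  {"delta_pos":[-401,330,120],"angular":[0,0,0],"fingers":-1},
], newtons=20)

```text
t: 1.1
ee_pos: [434.6, -191.6, 137.3]
orientation: [-0.373, 3.119, 0.0]
contact_force: [0.5, -0.7, 0.8]
grip_width: 85.3
grasp_force: 0.0
```

```bash
python3 -c "
from h import *; to((453.4,-168.2,130))"
```

```text
t 1.1 at [ 434.6 -191.6  137.3] [-0.4  3.1  0. ] w 85.3 shift [-23.7  18.3   7.3]
```

Request:
move_arm([
  {"delta_pos":[-23.7,18.3,10],"angular":[0,0,0],"fingers":-1},
  {"delta_pos":[-23.7,18.3,45],"angular":[0,0,0],"fingers":-1},
  {"delta_pos":[-23.7,18.3,80],"angular":[0,0,0],"fingers":-1},
  {"delta_pos":[-23.7,18.3,107],"angular":[0,0,0],"fingers":-1},
  {"delta_pos":[-23.7,18.3,107],"angular":[0,0,0],"fingers":-1},
  {"delta_pos":[-23.7,18.3,107],"angular":[0,0,0],"fingers":1},
  {"delta_pos":[-23.7,18.3,107],"angular":[0,0,0],"fingers":1},
  {"delta_pos":[-23.7,18.3,107],"angular":[0,0,0],"fingers":1},
  {"delta_pos":[-23.7,18.3,107],"angular":[0,0,0],"fingers":1},
  {"delta_pos":[-23.7,18.3,107],"angular":[0,0,0],"fingers":1},
], newtons=20)

```text
t: 1.93
ee_pos: [453.6, -170.4, 32.3]
orientation: [-0.372, 3.117, -0.0]
contact_force: [0.1, -0.3, -0.5]
grip_width: 25.8
grasp_force: 0.0
```

```bash
python3 -c "
from h import *; to((453.4,-168.2,30))
from cell import arm
im=arm.grab_frame('scene');u,v=pix(arm.camera_info('scene'),(453,-168,40));tiles(im,[(u,v)],'pics/g1.png',h=40,k=7,cols=1)
"
```

```text
t 1.93 at [ 453.6 -170.4   32.3] [-0.4  3.1 -0. ] w 25.8 shift [-0.3  2.2  2.3]
```

View pics/g1.png

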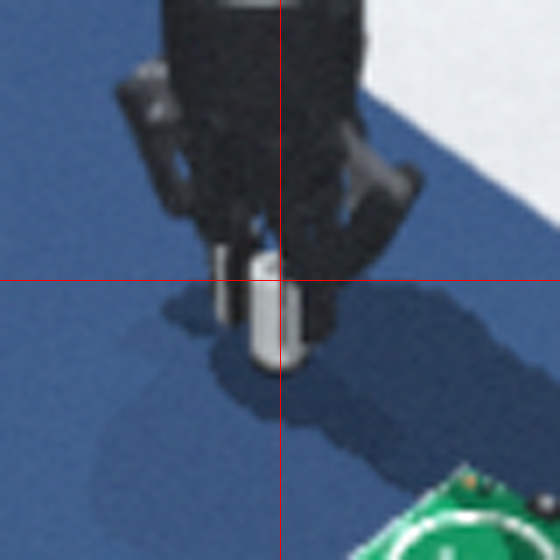

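The can is upright between the fingers and they are still closing. I'll finish the grip and lift.

Request:
move_arm([
  {"delta_pos":[0,0,0],"angular":[0,0,0],"fingers":1},
  {"delta_pos":[0,0,0],"angular":[0,0,0],"fingers":1},
  {"delta_pos":[0,0,0],"angular":[0,0,0],"fingers":1},
], newtons=20)

```text
t: 2.23
ee_pos: [453.5, -170.4, 32.1]
orientation: [-0.373, 3.117, -0.001]
contact_force: [-0.9, 1.9, 5.6]
grip_width: 20.9
grasp_force: 20.7
```

```bash
python3 -c "
from h import *; to((453.4,-168.2,130))
from cell import arm
print(arm.get_obs()['grasp_force'])
R=np.array([[-.9718,-.2357],[-.2357,.9718]]); print(R@(np.array([649.1,-5.4])-[453.4,-168.2]))"
```

```text
t 2.23 at [ 453.5 -170.4   32.1] [-0.4  3.1 -0. ] w 20.9 shift [ -0.6   2.1 -97.9]
20.70876181125641
[-228.6  112.1]
```

Request:
move_arm([
  {"delta_pos":[0,0,-15],"angular":[0,0,0],"fingers":1},
  {"delta_pos":[0,0,-45],"angular":[0,0,0],"fingers":1},
  {"delta_pos":[0,0,-75],"angular":[0,0,0],"fingers":1},
  {"delta_pos":[-30,15,-80],"angular":[0,0,0],"fingers":1},
  {"delta_pos":[-65,32,-80],"angular":[0,0,0],"fingers":1},
  {"delta_pos":[-100,50,-80],"angular":[0,0,0],"fingers":1},
  {"delta_pos":[-135,67,-80],"angular":[0,0,0],"fingers":1},
  {"delta_pos":[-170,85,-80],"angular":[0,0,0],"fingers":1},
  {"delta_pos":[-200,100,-80],"angular":[0,0,0],"fingers":1},
  {"delta_pos":[-220,110,-70],"angular":[0,0,0],"fingers":1},
  {"delta_pos":[-228.6,114.2,-50],"angular":[0,0,0],"fingers":1},
  {"delta_pos":[-228.6,114.2,-35],"angular":[0,0,0],"fingers":1},
], newtons=20)

```text
t: 3.23
ee_pos: [648.9, -3.6, 63.7]
orientation: [0.375, -3.118, -0.001]
contact_force: [-1.2, -0.5, -1.7]
grip_width: 21.5
grasp_force: 20.3
```

```bash
python3 -c "
from h import *; to((649.1,-5.4,46))
from cell import arm
im=arm.grab_frame('scene');u,v=pix(arm.camera_info('scene'),(649,-5,20));tiles(im,[(u,v)],'pics/p1.png',h=40,k=7,cols=1)
to((649.1,-5.4,46))
"
```

```text
t 3.23 at [648.9  -3.6  63.7] [ 0.4 -3.1 -0. ] w 21.5 shift [ 0.2 -1.8 17.7]
t 3.28 at [646.3  -4.5  59.7] [ 0.4 -3.1 -0. ] w 21.1 shift [-2.6 -1.6 13.7]
```

View pics/p1.png

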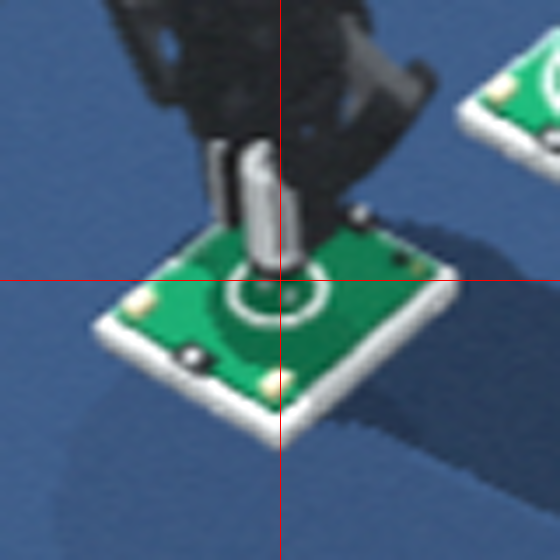

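The can is held upright above the ring, which is centred near (277,292) in the crop. I'll let the arm settle before lowering.

Request:
move_arm([
  {"delta_pos":[0,0,0],"angular":[0,0,0],"fingers":1},
  {"delta_pos":[0,0,0],"angular":[0,0,0],"fingers":1},
  {"delta_pos":[0,0,0],"angular":[0,0,0],"fingers":1},
  {"delta_pos":[0,0,0],"angular":[0,0,0],"fingers":1},
])

```text
t: 3.62
ee_pos: [648.6, -5.7, 67.6]
orientation: [-0.372, 3.117, 0.0]
contact_force: [0.6, 0.5, -1.1]
grip_width: 21.3
grasp_force: 20.3
```

```bash
python3 -c "
from h import *; to((649.1,-5.4,46))
from cell import arm
print(arm.get_obs()['contact_force'])
"
```

```text
t 3.62 at [648.6  -5.7  67.6] [-0.4  3.1  0. ] w 21.3 shift [-0.5  0.1 21.6]
[ 0.6  0.5 -1.1]
```

Request:
move_arm([
  {"delta_pos":[-0.3,0,8],"angular":[0,0,0],"fingers":1},
  {"delta_pos":[-0.3,0,15],"angular":[0,0,0],"fingers":1},
  {"delta_pos":[-0.3,0,18],"angular":[0,0,0],"fingers":1},
  {"delta_pos":[-0.3,0,19.5],"angular":[0,0,0],"fingers":1},
  {"delta_pos":[-0.3,0,20.3],"angular":[0,0,0],"fingers":1},
  {"delta_pos":[-0.3,0,20.7],"angular":[0,0,0],"fingers":1},
  {"delta_pos":[-0.3,0,21],"angular":[0,0,0],"fingers":1},
  {"delta_pos":[-0.3,0,21],"angular":[0,0,0],"fingers":1},
  {"delta_pos":[-0.3,0,21],"angular":[0,0,0],"fingers":1},
])

```text
t: 4.37
ee_pos: [647.9, -5.5, 46.2]
orientation: [0.373, -3.119, 0.001]
contact_force: [-6.4, 1.6, 8.7]
grip_width: 21.5
grasp_force: 21.0
```

Request:
move_arm([
  {"delta_pos":[0,0,0],"angular":[0,0,0],"fingers":-1},
  {"delta_pos":[0,0,0],"angular":[0,0,0],"fingers":-1},
  {"delta_pos":[0,0,0],"angular":[0,0,0],"fingers":-1},
  {"delta_pos":[0,0,-10],"angular":[0,0,0],"fingers":-1},
  {"delta_pos":[0,0,-40],"angular":[0,0,0],"fingers":-1},
  {"delta_pos":[0,0,-80],"angular":[0,0,0],"fingers":-1},
  {"delta_pos":[0,0,-100],"angular":[0,0,0],"fingers":-1},
  {"delta_pos":[20,30,-100],"angular":[0,0,0],"fingers":-1},
  {"delta_pos":[45,60,-100],"angular":[0,0,0],"fingers":-1},
  {"delta_pos":[70,90,-100],"angular":[0,0,0],"fingers":-1},
  {"delta_pos":[95,120,-100],"angular":[0,0,0],"fingers":-1},
  {"delta_pos":[120,150,-100],"angular":[0,0,0],"fingers":-1},
])

```text
t: 5.37
ee_pos: [495.0, 112.7, 145.2]
orientation: [-0.372, 3.119, 0.0]
contact_force: [-0.0, 1.2, 0.9]
grip_width: 85.6
grasp_force: 0.0
```

```bash
python3 -c "
from h import *
from cell import arm
im=arm.grab_frame('top');c=arm.camera_info('top');cv2.imwrite('pics/top1.png',im)
u,v=pix(c,(649,-5,35));tiles(im,[(u,v)],'pics/c1.png',h=30,k=8,cols=1)
for z in (59,14): print(pix(c,(649.1,-5.4,z)),u,v)
p,s=fit(im,pix(c,(649.1,-5.4,59)),4.8,190);print(p,s,world(c,p,59))
to((369.1,305.9,150))
"
```

```text
[312.6 175.6] 312.2040732848279 178.3395266300131
[312.2 180.6] 312.2040732848279 178.3395266300131
[312.4 176.5] [ 8.5 12.6] [646.9  -5.   59. ]
t 5.42 at [491.5 115.8 145.5] [-0.4  3.1  0. ] w 85.3 shift [ 73.7 213.7  -4.1]
```

View pics/c1.png

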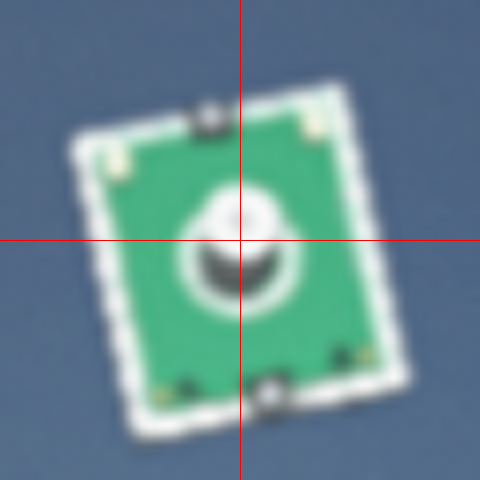

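In the crop the can top is at about (241,220), matching the expected spot over the ring. Its foot is within 1 mm of the ring centre, which is at (240,258). Vision and TCP agree, so the largest can is next.

Request:
move_arm([
  {"delta_pos":[12,33,0],"angular":[0,0,0],"fingers":-1},
  {"delta_pos":[24,67,0],"angular":[0,0,0],"fingers":-1},
  {"delta_pos":[38,105,0],"angular":[0,0,0],"fingers":-1},
  {"delta_pos":[51,143,0],"angular":[0,0,0],"fingers":-1},
  {"delta_pos":[64,180,0],"angular":[0,0,0],"fingers":-1},
  {"delta_pos":[74,206,0],"angular":[0,0,0],"fingers":-1},
  {"delta_pos":[78.2,218,5],"angular":[0,0,0],"fingers":-1},
  {"delta_pos":[78.2,218,20],"angular":[0,0,0],"fingers":-1},
  {"delta_pos":[78.2,218,45],"angular":[0,0,0],"fingers":-1},
  {"delta_pos":[78.2,218,75],"angular":[0,0,0],"fingers":-1},
  {"delta_pos":[78.2,218,100],"angular":[0,0,0],"fingers":-1},
  {"delta_pos":[78.2,218,110],"angular":[0,0,0],"fingers":-1},
])

```text
t: 6.42
ee_pos: [367.8, 304.1, 31.5]
orientation: [0.372, -3.116, 0.005]
contact_force: [-0.5, -0.8, -0.9]
grip_width: 85.1
grasp_force: 0.0
```

Request:
move_arm([
  {"delta_pos":[0,0,0],"angular":[0,0,0],"fingers":-1},
  {"delta_pos":[0,0,0],"angular":[0,0,0],"fingers":-1},
  {"delta_pos":[0,0,0],"angular":[0,0,0],"fingers":1},
  {"delta_pos":[0,0,0],"angular":[0,0,0],"fingers":1},
  {"delta_pos":[0,0,0],"angular":[0,0,0],"fingers":1},
  {"delta_pos":[0,0,0],"angular":[0,0,0],"fingers":1},
  {"delta_pos":[0,0,0],"angular":[0,0,0],"fingers":1},
  {"delta_pos":[0,0,0],"angular":[0,0,0],"fingers":1},
], newtons=40)

```text
t: 7.08
ee_pos: [369.6, 306.3, 36.4]
orientation: [-0.373, 3.118, 0.002]
contact_force: [-1.0, -0.1, 5.8]
grip_width: 49.2
grasp_force: 41.6
```

```bash
python3 -c "
from h import *; to((369.1,305.9,34))
R=np.array([[-.9718,-.2357],[-.2357,.9718]])
for a,b in (((369.1,305.9),(485.5,-12.5)),):print(R@(np.array(b)-a))"
```

```text
t 7.08 at [369.6 306.3  36.4] [-0.4  3.1  0. ] w 49.2 shift [ 0.6 -0.2  2.4]
[ -38.1 -336.9]
```

Request:
move_arm([
  {"delta_pos":[0,0,-10],"angular":[0,0,0],"fingers":1},
  {"delta_pos":[0,0,-35],"angular":[0,0,0],"fingers":1},
  {"delta_pos":[0,0,-60],"angular":[0,0,0],"fingers":1},
  {"delta_pos":[-2,-20,-70],"angular":[0,0,0],"fingers":1},
  {"delta_pos":[-6,-55,-70],"angular":[0,0,0],"fingers":1},
  {"delta_pos":[-10,-90,-70],"angular":[0,0,0],"fingers":1},
  {"delta_pos":[-14,-128,-70],"angular":[0,0,0],"fingers":1},
  {"delta_pos":[-19,-166,-70],"angular":[0,0,0],"fingers":1},
  {"delta_pos":[-23,-204,-70],"angular":[0,0,0],"fingers":1},
  {"delta_pos":[-27,-242,-70],"angular":[0,0,0],"fingers":1},
  {"delta_pos":[-32,-280,-70],"angular":[0,0,0],"fingers":1},
  {"delta_pos":[-35,-310,-70],"angular":[0,0,0],"fingers":1},
])

```text
t: 8.08
ee_pos: [476.3, 10.2, 105.2]
orientation: [-0.371, 3.119, 0.0]
contact_force: [1.5, 0.5, -1.4]
grip_width: 48.9
grasp_force: 42.0
```

Request:
move_arm([
  {"delta_pos":[-2.5,-20,0],"angular":[0,0,0],"fingers":1},
  {"delta_pos":[-3,-26.9,10],"angular":[0,0,0],"fingers":1},
  {"delta_pos":[-3,-26.9,30],"angular":[0,0,0],"fingers":1},
  {"delta_pos":[-3,-26.9,44],"angular":[0,0,0],"fingers":1},
  {"delta_pos":[-3,-26.9,50],"angular":[0,0,0],"fingers":1},
  {"delta_pos":[-3,-26.9,50],"angular":[0,0,0],"fingers":1},
  {"delta_pos":[-3,-26.9,50],"angular":[0,0,0],"fingers":1},
  {"delta_pos":[-3,-26.9,50],"angular":[0,0,0],"fingers":1},
])

```text
t: 8.75
ee_pos: [485.8, -12.4, 55.9]
orientation: [-0.374, 3.118, 0.0]
contact_force: [1.1, -0.9, -1.7]
grip_width: 49.5
grasp_force: 42.0
```

```bash
python3 -c "
from h import *; to((485.5,-12.5,50))
from cell import arm
im=arm.grab_frame('scene');u,v=pix(arm.camera_info('scene'),(485,-12,20));tiles(im,[(u,v)],'pics/p2.png',h=40,k=7,cols=1)
"
```

```text
t 8.75 at [485.8 -12.4  55.9] [-0.4  3.1  0. ] w 49.5 shift [ 0.4 -0.   5.9]
```

View pics/p2.png

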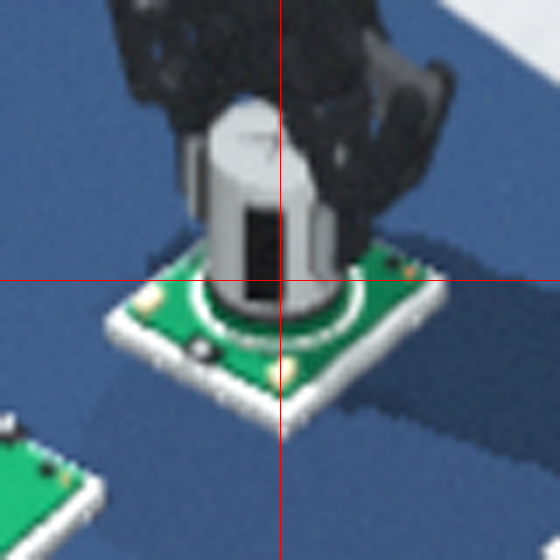

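The can hangs about 6 mm over the board, with its foot centred at about x=274 and the ring at about x=276. I'll lower and release.

Request:
move_arm([
  {"delta_pos":[0,0,3],"angular":[0,0,0],"fingers":1},
  {"delta_pos":[0,0,4.5],"angular":[0,0,0],"fingers":1},
  {"delta_pos":[0,0,5.3],"angular":[0,0,0],"fingers":1},
  {"delta_pos":[0,0,5.8],"angular":[0,0,0],"fingers":1},
  {"delta_pos":[0,0,6],"angular":[0,0,0],"fingers":1},
  {"delta_pos":[0,0,6],"angular":[0,0,0],"fingers":1},
  {"delta_pos":[0,0,6],"angular":[0,0,0],"fingers":1},
])

```text
t: 9.38
ee_pos: [485.6, -12.6, 50.4]
orientation: [-0.373, 3.118, 0.0]
contact_force: [-5.8, 2.3, 7.7]
grip_width: 49.0
grasp_force: 42.6
```

Request:
move_arm([
  {"delta_pos":[0,0,0],"angular":[0,0,0],"fingers":-1},
  {"delta_pos":[0,0,0],"angular":[0,0,0],"fingers":-1},
  {"delta_pos":[0,0,0],"angular":[0,0,0],"fingers":-1},
  {"delta_pos":[0,0,-10],"angular":[0,0,0],"fingers":-1},
  {"delta_pos":[0,0,-40],"angular":[0,0,0],"fingers":-1},
  {"delta_pos":[0,0,-80],"angular":[0,0,0],"fingers":-1},
  {"delta_pos":[0,0,-100],"angular":[0,0,0],"fingers":-1},
  {"delta_pos":[-8.2,27.9,-100],"angular":[0,0,0],"fingers":-1},
  {"delta_pos":[-18.2,61.9,-100],"angular":[0,0,0],"fingers":-1},
  {"delta_pos":[-29.2,98.9,-100],"angular":[0,0,0],"fingers":-1},
  {"delta_pos":[-40.2,135.9,-100],"angular":[0,0,0],"fingers":-1},
  {"delta_pos":[-51.2,172.9,-100],"angular":[0,0,0],"fingers":-1},
])

```text
t: 10.38
ee_pos: [494.3, 168.9, 149.8]
orientation: [-0.372, 3.118, 0.001]
contact_force: [0.5, -0.9, -0.2]
grip_width: 85.1
grasp_force: 0.0
```

Request:
move_arm([
  {"delta_pos":[-11,37,0],"angular":[0,0,0],"fingers":-1},
  {"delta_pos":[-22,74,0],"angular":[0,0,0],"fingers":-1},
  {"delta_pos":[-33,111,0],"angular":[0,0,0],"fingers":-1},
  {"delta_pos":[-44,148,0],"angular":[0,0,0],"fingers":-1},
  {"delta_pos":[-55,185,0],"angular":[0,0,0],"fingers":-1},
  {"delta_pos":[-66,222,0],"angular":[0,0,0],"fingers":-1},
  {"delta_pos":[-73,247,0],"angular":[0,0,0],"fingers":-1},
  {"delta_pos":[-77,259,10],"angular":[0,0,0],"fingers":-1},
  {"delta_pos":[-77,259,30],"angular":[0,0,0],"fingers":-1},
  {"delta_pos":[-77,259,30],"angular":[0,0,0],"fingers":-1},
  {"delta_pos":[-77,259,30],"angular":[0,0,0],"fingers":-1},
])

```text
t: 11.3
ee_pos: [507.7, 436.5, 117.8]
orientation: [0.373, -3.117, 0.004]
contact_force: [1.0, 0.0, 0.4]
grip_width: 85.3
grasp_force: 0.0
```

```bash
python3 -c "
from h import *
from cell import arm
to((508.3,437.5,30))
im=arm.grab_frame('top');c=arm.camera_info('top')
u,v=pix(c,(485.5,-12.5,45));tiles(im,[(u,v)],'pics/c2.png',h=30,k=8,cols=1);print(u,v)
for z in (79,14): print(pix(c,(485.5,-12.5,z)))
R=np.array([[-.9718,-.2357],[-.2357,.9718]])
print(R@(np.array((443.3,178.5))-(508.3,437.5)))
"
```

```text
t 11.3 at [507.7 436.5 117.8] [ 0.4 -3.1  0. ] w 85.3 shift [-1.   1.1 87.8]
314.3565898359136 245.25484381883226
[314.7 243.3]
[314. 247.]
[ 124.2 -236.4]
```

View pics/c2.png

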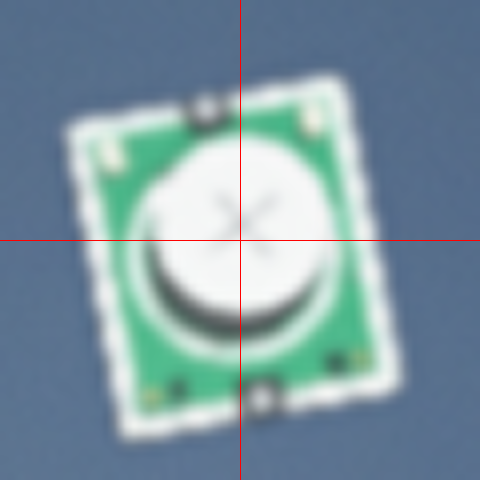

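The largest can's top is at about (241,226) against an expected (242,224), and its foot shows even gaps inside the ring. Next, the medium can.

Request:
move_arm([
  {"delta_pos":[0,0,25],"angular":[0,0,0],"fingers":-1},
  {"delta_pos":[0,0,55],"angular":[0,0,0],"fingers":-1},
  {"delta_pos":[0,0,78],"angular":[0,0,0],"fingers":-1},
  {"delta_pos":[0,0,86.6],"angular":[0,0,0],"fingers":-1},
  {"delta_pos":[0,0,86.6],"angular":[0,0,0],"fingers":-1},
  {"delta_pos":[0,0,86.6],"angular":[0,0,0],"fingers":1},
  {"delta_pos":[0,0,86.6],"angular":[0,0,0],"fingers":1},
  {"delta_pos":[0,0,86.6],"angular":[0,0,0],"fingers":1},
  {"delta_pos":[0,0,86.6],"angular":[0,0,0],"fingers":1},
  {"delta_pos":[0,0,86.6],"angular":[0,0,0],"fingers":1},
  {"delta_pos":[0,0,86.6],"angular":[0,0,0],"fingers":1},
  {"delta_pos":[0,0,86.6],"angular":[0,0,0],"fingers":1},
], newtons=30)

```text
t: 12.35
ee_pos: [508.6, 437.6, 33.6]
orientation: [-0.373, 3.118, 0.002]
contact_force: [-0.9, -0.8, 6.0]
grip_width: 29.2
grasp_force: 29.8
```

Request:
move_arm([
  {"delta_pos":[0,0,-10],"angular":[0,0,0],"fingers":1},
  {"delta_pos":[0,0,-35],"angular":[0,0,0],"fingers":1},
  {"delta_pos":[0,0,-60],"angular":[0,0,0],"fingers":1},
  {"delta_pos":[9,-18,-70],"angular":[0,0,0],"fingers":1},
  {"delta_pos":[25,-48,-70],"angular":[0,0,0],"fingers":1},
  {"delta_pos":[42,-80,-70],"angular":[0,0,0],"fingers":1},
  {"delta_pos":[59,-112,-70],"angular":[0,0,0],"fingers":1},
  {"delta_pos":[76,-145,-70],"angular":[0,0,0],"fingers":1},
  {"delta_pos":[93,-177,-70],"angular":[0,0,0],"fingers":1},
  {"delta_pos":[108,-206,-70],"angular":[0,0,0],"fingers":1},
  {"delta_pos":[119,-226,-70],"angular":[0,0,0],"fingers":1},
  {"delta_pos":[124.2,-236.4,-65],"angular":[0,0,0],"fingers":1},
])

```text
t: 13.35
ee_pos: [442.8, 176.2, 98.4]
orientation: [-0.371, 3.118, 0.002]
contact_force: [1.1, 0.0, -0.2]
grip_width: 29.4
grasp_force: 29.8
```

Request:
move_arm([
  {"delta_pos":[0,0,10],"angular":[0,0,0],"fingers":1},
  {"delta_pos":[0,0,30],"angular":[0,0,0],"fingers":1},
  {"delta_pos":[0,0,42],"angular":[0,0,0],"fingers":1},
  {"delta_pos":[0,0,45],"angular":[0,0,0],"fingers":1},
  {"delta_pos":[0,0,45],"angular":[0,0,0],"fingers":1},
  {"delta_pos":[0,0,45],"angular":[0,0,0],"fingers":1},
  {"delta_pos":[0,0,45],"angular":[0,0,0],"fingers":1},
])

```text
t: 13.93
ee_pos: [443.6, 178.7, 53.0]
orientation: [-0.373, 3.118, 0.0]
contact_force: [0.5, 0.2, -0.8]
grip_width: 29.2
grasp_force: 29.8
```

```bash
python3 -c "
from h import *; to((443.3,178.5,46))
from cell import arm
im=arm.grab_frame('scene');u,v=pix(arm.camera_info('scene'),(443.3,178.5,20));tiles(im,[(u,v)],'pics/p3.png',h=40,k=7,cols=1)
"
```

```text
t 13.93 at [443.6 178.7  53. ] [-0.4  3.1  0. ] w 29.2 shift [ 0.3 -0.1  7. ]
```

View pics/p3.png

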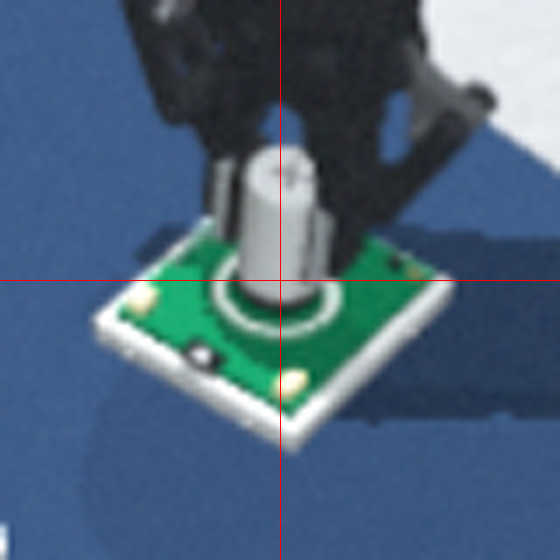

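The foot is centred at about x=279 and the ring at about x=277. I'll lower, release, and go to the large can.

Request:
move_arm([
  {"delta_pos":[0,0,3],"angular":[0,0,0],"fingers":1},
  {"delta_pos":[0,0,4.5],"angular":[0,0,0],"fingers":1},
  {"delta_pos":[0,0,5.3],"angular":[0,0,0],"fingers":1},
  {"delta_pos":[0,0,5.8],"angular":[0,0,0],"fingers":1},
  {"delta_pos":[0,0,6],"angular":[0,0,0],"fingers":1},
  {"delta_pos":[0,0,6],"angular":[0,0,0],"fingers":1},
  {"delta_pos":[0,0,6],"angular":[0,0,0],"fingers":1},
])

```text
t: 14.57
ee_pos: [443.3, 178.3, 47.6]
orientation: [-0.373, 3.118, 0.001]
contact_force: [-5.0, -0.1, 7.8]
grip_width: 29.2
grasp_force: 30.4
```

```bash
python3 -c "
from h import *; to((443.3,178.5,46))
R=np.array([[-.9718,-.2357],[-.2357,.9718]])
print(R@(np.array((630.5,216.9))-(443.3,178.5)),R@(np.array((510.2,-415.3))-(630.5,216.9)))
"
```

```text
t 14.57 at [443.3 178.3  47.6] [-0.4  3.1  0. ] w 29.2 shift [-0.   0.2  1.6]
[-191.    -6.8] [ 265.9 -586. ]
```

Request:
move_arm([
  {"delta_pos":[0,0,0],"angular":[0,0,0],"fingers":-1},
  {"delta_pos":[0,0,0],"angular":[0,0,0],"fingers":-1},
  {"delta_pos":[0,0,0],"angular":[0,0,0],"fingers":-1},
  {"delta_pos":[0,0,-10],"angular":[0,0,0],"fingers":-1},
  {"delta_pos":[0,0,-40],"angular":[0,0,0],"fingers":-1},
  {"delta_pos":[0,0,-80],"angular":[0,0,0],"fingers":-1},
  {"delta_pos":[0,0,-90],"angular":[0,0,0],"fingers":-1},
  {"delta_pos":[-25,-1,-90],"angular":[0,0,0],"fingers":-1},
  {"delta_pos":[-60,-2,-90],"angular":[0,0,0],"fingers":-1},
  {"delta_pos":[-95,-3,-90],"angular":[0,0,0],"fingers":-1},
  {"delta_pos":[-130,-4,-90],"angular":[0,0,0],"fingers":-1},
  {"delta_pos":[-165,-6,-90],"angular":[0,0,0],"fingers":-1},
])

```text
t: 15.57
ee_pos: [606.7, 211.4, 136.7]
orientation: [-0.373, 3.119, 0.0]
contact_force: [-0.8, 0.6, 0.5]
grip_width: 85.4
grasp_force: 0.0
```

Request:
move_arm([
  {"delta_pos":[-20,-0.8,0],"angular":[0,0,0],"fingers":-1},
  {"delta_pos":[-26,-0.8,0],"angular":[0,0,0],"fingers":-1},
  {"delta_pos":[-26,-0.8,0],"angular":[0,0,0],"fingers":-1},
  {"delta_pos":[-26,-0.8,0],"angular":[0,0,0],"fingers":-1},
])

```text
t: 15.9
ee_pos: [630.1, 216.3, 136.1]
orientation: [0.372, -3.119, 0.0]
contact_force: [0.2, -1.3, 0.7]
grip_width: 85.2
grasp_force: 0.0
```

```bash
python3 -c "
from h import *
from cell import arm
to((630.5,216.9,33))
im=arm.grab_frame('top');c=arm.camera_info('top')
u,v=pix(c,(443.3,178.5,40));tiles(im,[(u,v)],'pics/c3.png',h=30,k=8,cols=1);print(u,v)
for z in (64,14): print((pix(c,(443.3,178.5,z))-(u,v))*8+239.5)
"
```

```text
t 15.9 at [630.1 216.3 136.1] [ 0.4 -3.1  0. ] w 85.2 shift [ -0.6   0.5 103.1]
231.69736195736002 262.02995443418394
[227.8 231. ]
[251.6 248.3]
```

View pics/c3.png

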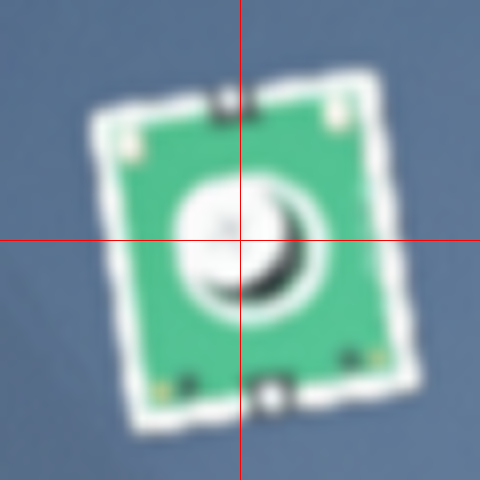

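The medium can's foot is at about (251,250) with the ring at about (251,248), so it is centred. Last is the large can.

Request:
move_arm([
  {"delta_pos":[0,0,30],"angular":[0,0,0],"fingers":-1},
  {"delta_pos":[0,0,65],"angular":[0,0,0],"fingers":-1},
  {"delta_pos":[0,0,93],"angular":[0,0,0],"fingers":-1},
  {"delta_pos":[0,0,103],"angular":[0,0,0],"fingers":-1},
  {"delta_pos":[0,0,103],"angular":[0,0,0],"fingers":-1},
  {"delta_pos":[0,0,103],"angular":[0,0,0],"fingers":1},
  {"delta_pos":[0,0,103],"angular":[0,0,0],"fingers":1},
  {"delta_pos":[0,0,103],"angular":[0,0,0],"fingers":1},
  {"delta_pos":[0,0,103],"angular":[0,0,0],"fingers":1},
  {"delta_pos":[0,0,103],"angular":[0,0,0],"fingers":1},
  {"delta_pos":[0,0,103],"angular":[0,0,0],"fingers":1},
  {"delta_pos":[0,0,103],"angular":[0,0,0],"fingers":1},
], newtons=35)

```text
t: 16.95
ee_pos: [631.3, 217.0, 35.5]
orientation: [-0.373, 3.116, 0.001]
contact_force: [-1.8, -0.1, 7.0]
grip_width: 38.3
grasp_force: 35.5
```

Request:
move_arm([
  {"delta_pos":[0,0,-10],"angular":[0,0,0],"fingers":1},
  {"delta_pos":[0,0,-40],"angular":[0,0,0],"fingers":1},
  {"delta_pos":[0,0,-75],"angular":[0,0,0],"fingers":1},
  {"delta_pos":[4,-8,-105],"angular":[0,0,0],"fingers":1},
  {"delta_pos":[12,-26,-110],"angular":[0,0,0],"fingers":1},
  {"delta_pos":[25,-56,-110],"angular":[0,0,0],"fingers":1},
  {"delta_pos":[40,-88,-110],"angular":[0,0,0],"fingers":1},
  {"delta_pos":[55,-121,-110],"angular":[0,0,0],"fingers":1},
  {"delta_pos":[70,-154,-110],"angular":[0,0,0],"fingers":1},
  {"delta_pos":[85,-187,-110],"angular":[0,0,0],"fingers":1},
  {"delta_pos":[100,-220,-110],"angular":[0,0,0],"fingers":1},
  {"delta_pos":[115,-253,-110],"angular":[0,0,0],"fingers":1},
])

```text
t: 17.95
ee_pos: [577.3, -58.1, 143.5]
orientation: [0.373, -3.119, -0.001]
contact_force: [0.9, -0.5, -1.9]
grip_width: 38.1
grasp_force: 35.4
```

Request:
move_arm([
  {"delta_pos":[15,-33,0],"angular":[0,0,0],"fingers":1},
  {"delta_pos":[30,-66,0],"angular":[0,0,0],"fingers":1},
  {"delta_pos":[45,-99,0],"angular":[0,0,0],"fingers":1},
  {"delta_pos":[60,-132,0],"angular":[0,0,0],"fingers":1},
  {"delta_pos":[75,-165,0],"angular":[0,0,0],"fingers":1},
  {"delta_pos":[90,-198,0],"angular":[0,0,0],"fingers":1},
  {"delta_pos":[105,-231,0],"angular":[0,0,0],"fingers":1},
  {"delta_pos":[120,-264,0],"angular":[0,0,0],"fingers":1},
  {"delta_pos":[134,-295,0],"angular":[0,0,0],"fingers":1},
  {"delta_pos":[144,-318,0],"angular":[0,0,0],"fingers":1},
  {"delta_pos":[149,-329,5],"angular":[0,0,0],"fingers":1},
  {"delta_pos":[150.9,-333,20],"angular":[0,0,0],"fingers":1},
])

```text
t: 18.95
ee_pos: [509.8, -418.4, 125.2]
orientation: [-0.368, 3.117, -0.004]
contact_force: [0.0, 0.1, -0.6]
grip_width: 38.4
grasp_force: 35.5
```

Request:
move_arm([
  {"delta_pos":[0,0,20],"angular":[0,0,0],"fingers":1},
  {"delta_pos":[0,0,45],"angular":[0,0,0],"fingers":1},
  {"delta_pos":[0,0,62],"angular":[0,0,0],"fingers":1},
  {"delta_pos":[0,0,70],"angular":[0,0,0],"fingers":1},
  {"delta_pos":[0,0,70],"angular":[0,0,0],"fingers":1},
  {"delta_pos":[0,0,70],"angular":[0,0,0],"fingers":1},
  {"delta_pos":[0,0,70],"angular":[0,0,0],"fingers":1},
])

```text
t: 19.53
ee_pos: [510.6, -415.8, 54.4]
orientation: [-0.373, 3.118, -0.002]
contact_force: [0.9, -0.1, -1.1]
grip_width: 38.5
grasp_force: 35.5
```

```bash
python3 -c "
from h import *; to((510.2,-415.3,49))
from cell import arm
im=arm.grab_frame('scene');c=arm.camera_info('scene');u,v=pix(c,(510.2,-415.3,20));tiles(im,[(u,v)],'pics/p4.png',h=35,k=8,cols=1)
"
```

```text
t 19.53 at [ 510.6 -415.8   54.4] [-0.4  3.1 -0. ] w 38.5 shift [0.3 0.6 5.4]
```

View pics/p4.png

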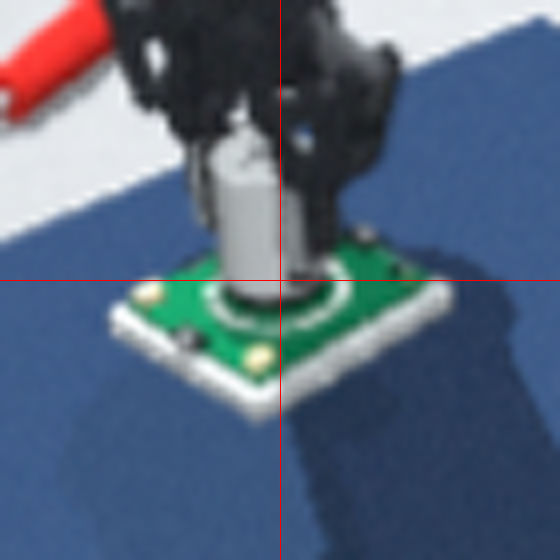

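The foot is at about x=276 and the ring at about x=278. I'll lower, release, and retreat clear.

Request:
move_arm([
  {"delta_pos":[0,0.3,3],"angular":[0,0,0],"fingers":1},
  {"delta_pos":[0,0.3,4.5],"angular":[0,0,0],"fingers":1},
  {"delta_pos":[0,0.3,5.3],"angular":[0,0,0],"fingers":1},
  {"delta_pos":[0,0.3,5.8],"angular":[0,0,0],"fingers":1},
  {"delta_pos":[0,0.3,6],"angular":[0,0,0],"fingers":1},
  {"delta_pos":[0,0.3,6],"angular":[0,0,0],"fingers":1},
  {"delta_pos":[0,0.3,6],"angular":[0,0,0],"fingers":1},
])

```text
t: 20.17
ee_pos: [510.3, -415.5, 49.5]
orientation: [-0.373, 3.118, -0.002]
contact_force: [-2.8, 3.3, 8.6]
grip_width: 38.2
grasp_force: 36.3
```

Request:
move_arm([
  {"delta_pos":[0,0,0],"angular":[0,0,0],"fingers":-1},
  {"delta_pos":[0,0,0],"angular":[0,0,0],"fingers":-1},
  {"delta_pos":[0,0,0],"angular":[0,0,0],"fingers":-1},
  {"delta_pos":[0,0,-10],"angular":[0,0,0],"fingers":-1},
  {"delta_pos":[0,0,-40],"angular":[0,0,0],"fingers":-1},
  {"delta_pos":[0,0,-80],"angular":[0,0,0],"fingers":-1},
  {"delta_pos":[0,0,-110],"angular":[0,0,0],"fingers":-1},
  {"delta_pos":[-10,35,-130],"angular":[0,0,0],"fingers":-1},
  {"delta_pos":[-20,70,-130],"angular":[0,0,0],"fingers":-1},
  {"delta_pos":[-28,105,-130],"angular":[0,0,0],"fingers":-1},
  {"delta_pos":[-36,140,-130],"angular":[0,0,0],"fingers":-1},
  {"delta_pos":[-46,175,-130],"angular":[0,0,0],"fingers":-1},
])

```text
t: 21.17
ee_pos: [513.0, -233.2, 178.0]
orientation: [-0.372, 3.119, -0.0]
contact_force: [0.7, 0.1, 0.5]
grip_width: 85.1
grasp_force: 0.0
```

Request:
move_arm([
  {"delta_pos":[0,30,0],"angular":[0,0,0],"fingers":-1},
  {"delta_pos":[0,55,0],"angular":[0,0,0],"fingers":-1},
  {"delta_pos":[0,60,0],"angular":[0,0,0],"fingers":-1},
  {"delta_pos":[0,60,0],"angular":[0,0,0],"fingers":-1},
  {"delta_pos":[0,60,0],"angular":[0,0,0],"fingers":-1},
])

```text
t: 21.58
ee_pos: [499.4, -176.3, 177.9]
orientation: [-0.374, 3.118, -0.001]
contact_force: [-0.1, -0.9, -0.3]
grip_width: 85.6
grasp_force: 0.0
```

```bash
python3 -c "
from h import *
from cell import arm
im=arm.grab_frame('top');c=arm.camera_info('top');cv2.imwrite('pics/top9.png',im)
P=[(510.2,-415.3,40),(649.1,-5.4,40)]
tiles(im,[pix(c,p) for p in P],'pics/c4.png',h=25,k=8,cols=2)
for z in(69,14):print((pix(c,(510.2,-415.3,z))-pix(c,P[0]))*8+199.5)
cv2.imwrite('pics/s9.png',arm.grab_frame('scene'))
"
```

```text
[236.  184.7]
[168.3 212.2]
```

View pics/c4.png

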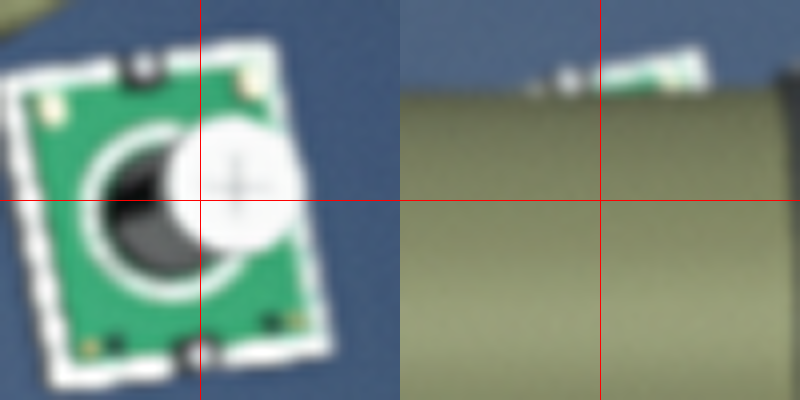

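View pics/s9.png

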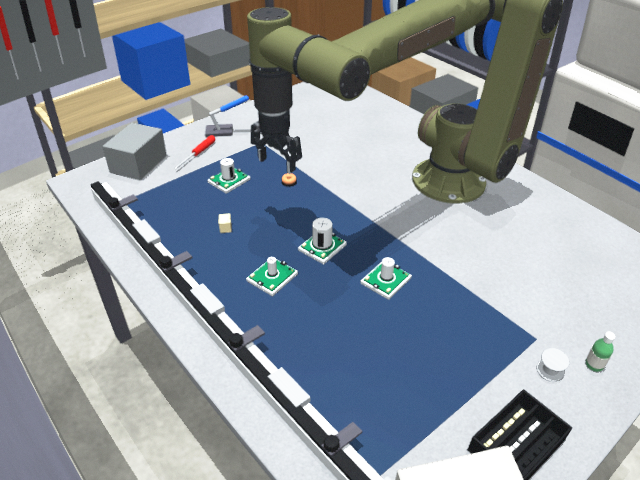

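The large can's top is at about (236,186) against an expected (236,185). All four cans stand upright on their boards, the choke and relay are untouched, and the arm is clear. I'll hand it in.

```bash
python3 -c "
from cell import arm
print(arm.close_job())"
```

```text
the job is handed in; nothing more can be done
None
```

All four capacitors stand upright, within about 1 mm of centre in their matching rings by the camera checks, set down gently; the choke and relay were left alone, and the job was handed in at about 22 s.

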